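# Switch on the kiln with its key

## Robot

A 6-joint arm with a two-finger parallel gripper is mounted at the origin on a cart in front of the work surface, level with it; the furniture and walls round the work are solid. World frame = base frame: x ahead of the robot, y to its left, z up, the work surface at z = 0. Lengths are in m, angles in rad, forces in N, time in s.
With the tool pointing down it reaches from about 0.325 to 0.875 m from the base axis. Payload 4.4 kg.
Tool frame: the origin (TCP) lies at the centre of the arm's flange, where the gripper is bolted on; the fingertips stand 173 mm ahead of it and the grasp point (between the pads) lies 155 mm ahead of it (arm.pinch_z is the distance from the TCP to the grasp point, in m); z points along the fingers, y is the line along which they close (so a half turn about z gives the same grasp; the last joint's range is limited). The gripper opens to 85 mm and grips with 20 to 120 N. Pads are 22 mm wide; open, the fingers measure 114 mm over their backs; the gripper's body (76 mm by 85 mm) begins 54 mm behind the grasp point. The pads swing forward as they close: fully open they stand 13 mm farther back than shut.
Start: joints at [-1.26, 0.207, 1.542, -0, 1.393, -0.15], TCP at [0.256, -0.515, 0.405] pointing down, gripper open.
Joint ranges: [-2.73, 2.73], [-0.86, 2.22], [0.23, 2.46], [-1.11, 4.25], [0.08, 2.63], [-2.82, 2.82]. Speed limits (rad/s): [2.79, 2.79, 3.14, 3.14, 3.14, 3.14].

## Interface

Orientations are given as [roll, pitch, yaw] about the fixed x, y, z axes, in that order (R = Rz(yaw) Ry(pitch) Rx(roll)).
In Python, from bench import telemetry, get_image, hand_in, arm gives the robot as it stands. The module is installed in compiled form; this text tells all that it offers.
- The arm moves only by the shell command python3 -m inch 'ROWS' [FORCE]. ROWS is text: rows parted by semicolons, each of 7 numbers parted by spaces: the shift along the tool's x, y, z normalised to -1 to 1, where 1 is 400 mm, then the turn, a rotation vector about the tool's x, y, z normalised to -1 to 1, where 1 is 30 degrees, then the opening, from -1 (shut) to 1 (fully open). In form: x y z wx wy wz claw; .... A call has exactly 5 rows; each row shifts and turns the commanded pose from where the row before left it, along the tool's axes as they then stand; what a row does not reach is not made up. A row lasts 1/8 s, in which the tool goes at most 62.5 mm and 10.7 degrees, less where a joint would pass 70% of its speed; a pose out of reach is approached as far as the arm can. A call with a number of a shift or a turn outside -1 to 1 is refused whole. A call with a gripper value outside its range is refused whole. The fingers move at their own pace and stop on an object; FORCE is the grip in N (left out, the last holds). Time passes only in rows, so rows that do not move let the fingers close, or fill a call up. It gives the time, the measured TCP pose, the force, the opening and the grip force at its end, in the units of the state.
- telemetry.read_state(): the state, without advancing time (a new reading comes with each control period).
- get_image(name): name is "scene" or "side" or "wrist"; returns a dict with "color" (384x512x3 uint8, red, green, blue), "fx", "fy", "cx", "cy" (pixels), "R" (3x3) and "t" (3): a world point X has camera coordinates R X + t. Camera axes: x right, y down, z forward; pixel columns grow to the right and rows downward; lengths in m; the calibration is good to about 2 mm. A picture is of the moment at which its call begins. There is no depth.
- hand_in(): hands the job in; it is judged then, once.
The state is a dict: "time_s": time; "joint_positions": joint angles; "qvel": joint speeds; "tau": joint torques, N m; "tool_pos": TCP position; "ee_rot": TCP orientation; "ft_force": force on the tool from outside, world axes, zero at the start; "ft_torque": the same for the moment, N m; "finger_gap": finger opening in m; "grasp_force": force on a finger pad.
Only numpy, scipy, OpenCV 4.12 (cv2) and the standard library are available. Lean on these libraries where they do the work, as an engineer would, in place of code of your own. Each camera call takes 0.05 s, during which the arm holds its last target. There are 200 camera calls.

## Task

Switch the kiln on: slide the dust guard on the grey switch box fully open, take the round-headed key out of the wooden key block, push it fully home in the key switch, and only then turn it clockwise to its stop. Leave the key in the switch and the guard open, leave the square-headed key in the block, and do not disturb the pebble or the clay wedge.

Things in the scene. Friction and masses are not known exactly. Their poses are not given: they have to be found in the camera images.
- console: kiln switch box, fixed: grey enclosure 110 (x) x 170 (y) x 40 mm high. Origin at the centre of its underside, on the table. On its top, at x = 0, y = -43 mm, a steel barrel (46 mm diameter, top 70 mm above the table) holds the key switch; on its +y side is the sliding dust guard, which covers the barrel when shut.
- keyhole (a point): centre of the brass face of the key switch, where the key's collar comes to rest, 69.6 mm above the table, z up. Its frame turns with the switch. The slot is centred here, goes straight down 29 mm, and measures 7.5 mm (x) by 18.5 mm (y, the long side, parallel to the console's y when off).
- key_switch (a joint): angle of the key switch in rad: 0 = off (start), 1.047 = on, at its stop, clockwise seen from above. Turns with about 0.05 N m of friction, and stays where it is left. The key has some play in the slot (about 0.15 rad), so the hand turns a little further than the switch.
- guard (a joint): position of the dust guard in m: 0 = shut over the keyhole, 0.050 = fully open; opens along the console's +y, about 1.5 N friction, stays where it is left. Starts between 0 and 0.008.
- guard_tab (a point): centre of the top of the guard's black finger tab, 99 mm above the table. The tab is 30 mm (console x) by 14 mm (console y), 22 mm high above the guard's flat plate, whose top is 77 mm above the table. The plate is 46 mm wide and 4 mm thick; it reaches 70 mm from the tab's centre towards -y and 9 mm towards +y.
- key_block: wooden key block, fixed to the table, 46 (x) x 125 (y) x 34 mm high, with two wells for keys in its top at y = -36 and +36 mm. Origin at the centre of its underside. Console and block may have changed places.
- round_key: kiln key, loose, ~35 g, upright in a well. Black round head 32 mm across, 10 mm thick along key x (flats face +-x), 11 to 43 mm above origin. Origin: centre of underside of its 22 mm collar, which rests on the block top, 34 mm above the table. Below it a flat blade, 24 mm long, 5 (x) x 16 mm (y), rounded tip. Either way round fits. Fully home, the origin is at the keyhole.
- square_key: another key, loose, that stands in the other well and does not fit: black square head 32 x 32 mm, 10 mm thick, round shank 9 mm. Same heights and origin as the round-headed key.
- pebble: loose pale grey pebble, 44 x 50 x 25 mm, origin at its underside; a bystander
- wedge: loose small clay wedge, 26 x 50 x 9 mm, origin at its underside; a bystander
Mind the look-alikes: they are no part of the job. Leave any turquoise look-alike of the round_key alone.

How it is judged:
By the outcome, as a careful person would: the job done as asked, in the order asked, and still so for the second after the job is handed in, with the robot touching nothing.
It also fails if it takes over 61 s, if anything falls off the work surface, if the arm or the gripper's body presses on something with over 40 N, if the wrist force passes 120 N, or if a joint passes its speed limit or range.

## Working session

There is one attempt and no reset: what is moved stays moved. The work goes in short steps, Python scripts to look and compute and a shell command to move; the robot and the scene stay as the last step left them, time stands still between calls to the robot, and variables do not carry over. Pictures are saved under pics/ and viewed, at most 10 in all, crops included, and the job is handed in when it is done.

```bash
mkdir -p pics; cat > h.py <<'E'
import numpy as np, cv2
from bench import telemetry, get_image, arm
def snap(n, f):
    im=get_image(n); cv2.imwrite('pics/'+f, im['color'][:,:,::-1]); np.savez('pics/'+f+'.npz',**{k:np.array(v) for k,v in im.items()}); return im
def load(f): return dict(np.load('pics/'+f+'.npz'))
def proj(im,X):
    c=im['R']@np.array(X)+im['t']; return np.array([im['fx']*c[0]/c[2]+im['cx'],im['fy']*c[1]/c[2]+im['cy']])
def ray(im,u,v):
    d=im['R'].T@np.array([(u-im['cx'])/im['fx'],(v-im['cy'])/im['fy'],1.]); return -im['R'].T@im['t'], d/np.linalg.norm(d)
def plane(im,u,v,z):
    o,d=ray(im,u,v); return o+d*(z-o[2])/d[2]
def tri(*obs):
    A=0;b=0
    for im,u,v in obs:
        o,d=ray(im,u,v); P=np.eye(3)-np.outer(d,d); A=A+P; b=b+P@o
    X=np.linalg.solve(A,b); return X,[np.linalg.norm(proj(im,X)-[u,v]) for im,u,v in obs]
E
python3 - <<'E'
from h import *
a=snap('scene','s0.png')['color'];b=snap('side','d0.png')['color'];
snap('wrist','w0.png')
import cv2
for f in 's0','d0': 
    i=cv2.imread(f'pics/{f}.png'); cv2.imwrite(f'pics/{f}b.png',cv2.resize(i,(800,600),interpolation=cv2.INTER_CUBIC))
for n in ('s0.png','d0.png','w0.png'):
    im=load(n); print(n,im['fx'],-im['R'].T@im['t'],im['R'][2])
print(telemetry.read_state())
E
```

```text
s0.png 435.00524161783676 [-0.02316657  0.54831965  0.44847322] [ 0.51838138 -0.76884461 -0.37437776]
d0.png 447.85826747754516 [ 0.23876304 -0.87541115  0.65296231] [ 0.23544388  0.75990198 -0.60590029]
w0.png 300.74769205694554 [ 0.3262736  -0.48001724  0.37306126] [-0.27179435 -0.13330844 -0.95307748]
{'time_s': 0.15, 'joint_positions': array([-1.25947433e+00,  2.07296386e-01,  1.54261851e+00,  3.08851500e-05,
        1.39345428e+00, -1.50524355e-01]), 'qvel': array([-0.00199975, -0.00165453, -0.00521655,  0.00211039,  0.00015238,
        0.00013571]), 'tau': array([ 6.96760844e-05, -3.83511543e+01, -2.92037362e+01, -2.89263135e-04,
        6.55686599e-03,  4.44647276e-05]), 'tool_pos': array([ 0.25612048, -0.51451312,  0.4037547 ]), 'ee_rot': array([-3.13984078e+00, -2.96448636e-04,  4.61840618e-01]), 'ft_force': array([-0.24904583,  0.04468712, -0.37992471]), 'ft_torque': array([ 0.02208531,  0.02614526, -0.03268085]), 'grasp_force': 0.0, 'finger_gap': 0.08556392042229824}
```

View pics/s0b.png

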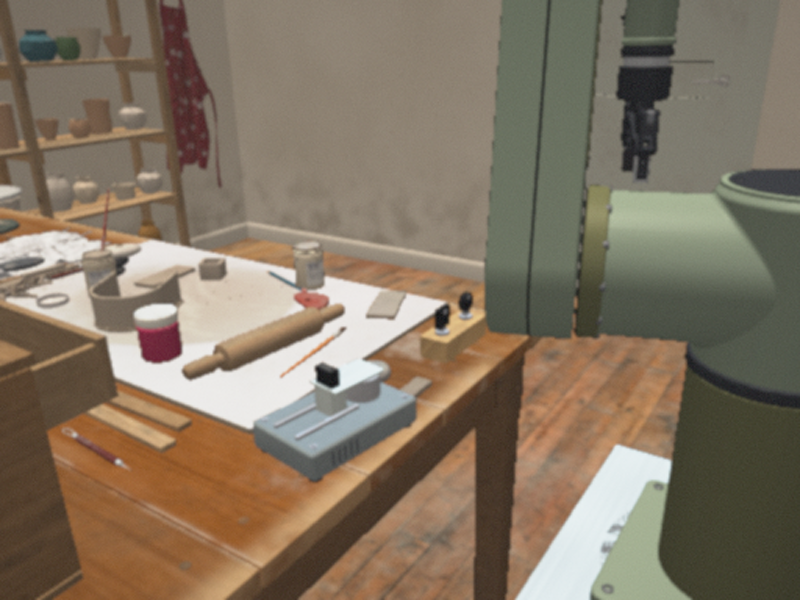

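View pics/d0b.png

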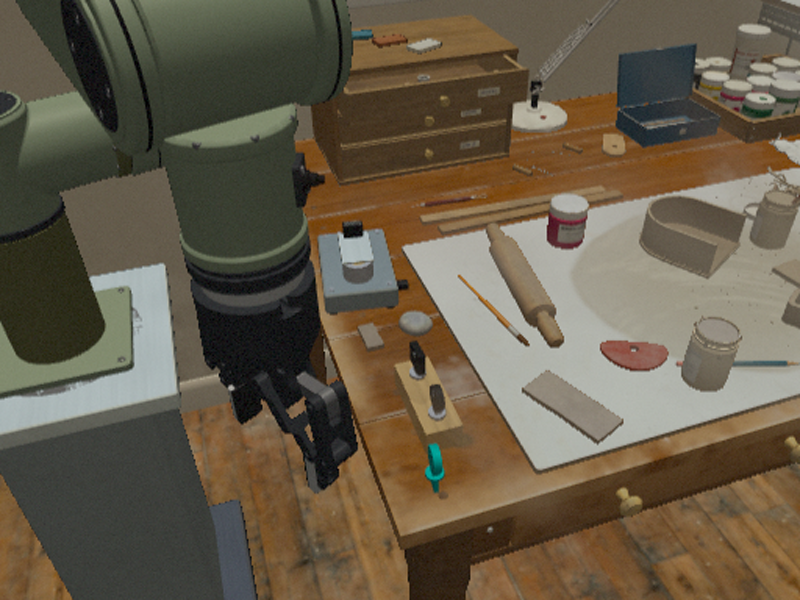

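The scene view (800x600 scaling) shows the console at about (335,420) and the block at (455,335). Its two black heads are at (442,318) and (465,303). The side view shows the console at (358,265), heads at (417,358) and (437,400), a turquoise look-alike at (435,465), the pebble at (415,322) and the wedge at (370,336). Candidates for the round key are the side-view heads at (417,358) and (437,400). The turquoise key at (435,465) is excluded. Next, a close crop to choose.

```bash
python3 - <<'E'
import cv2,numpy as np
s=cv2.imread('pics/s0.png');d=cv2.imread('pics/d0.png');w=cv2.imread('pics/w0.png')
R=lambda i,x,y,ww,h,W,H:cv2.resize(i[y:y+h,x:x+ww],(W,H),interpolation=cv2.INTER_CUBIC)
top=np.hstack([R(s,262,178,56,56,300,300),R(d,248,210,56,56,300,300)])
bot=np.hstack([R(s,158,220,112,84,400,300),R(d,196,130,75,75,300,300)])
m=np.zeros((600,800,3),np.uint8);m[:300,:600]=top;m[300:,:700]=bot
cv2.imwrite('pics/m1.png',m)
E
```

```text
(no output)
```

View pics/m1.png

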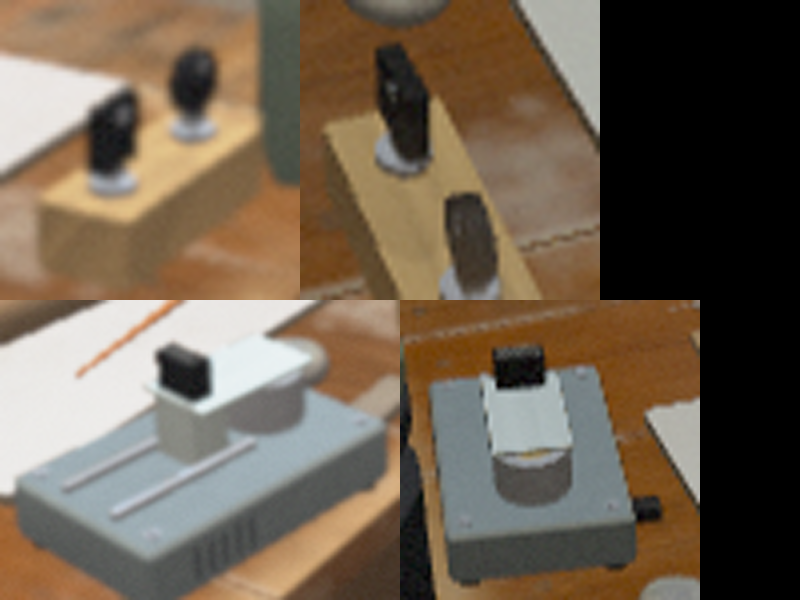

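View pics/w0.png

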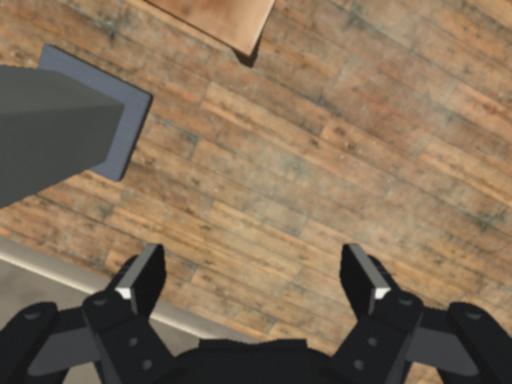

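The crops show that the nearer-to-console head (scene 282,203; side 267,229) is a square plate. The farther head (scene 298,194; side 280,256) has a round outline, so I choose that one. The guard tab is black at scene (210,240) and side (226,147).

```bash
python3 - <<'E'
from h import *
s=load('s0.png');d=load('d0.png')
def blob(im,c,r,th=60):
    g=im['color'].max(2); n,l,st,ce=cv2.connectedComponentsWithStats((g<th).astype('uint8'))
    k=[(np.linalg.norm(ce[i]-c),i) for i in range(1,n) if st[i,4]>8]; i=min(k)[1]; return ce[i],st[i]
for nm,cs,cd in (('round',(298,194),(280,256)),('square',(283,203),(267,229)),('tab',(210,240),(226,147))):
    a,sa=blob(s,cs,9); b,sb=blob(d,cd,9,75); X,e=tri((s,*a),(d,*b)); print(nm,a.round(1),sa,b.round(1),sb,X.round(4),np.round(e,2))
P=lambda l,z:np.array([plane(d,u,v,z)[:2] for u,v in l])
c=P([(204,150.8),(244.75,146.75),(254.75,188.25),(208.5,191.25)],.04); print(c.round(3),c.mean(0))
for i,j in((3,0),(2,1)): e=c[j]-c[i];print('con y dir',np.linalg.norm(e),np.degrees(np.arctan2(e[1],e[0])))
for i,j in((0,1),(3,2)): e=c[j]-c[i];print('con x',np.linalg.norm(e),np.degrees(np.arctan2(e[1],e[0])))
c=P(np.array([(398,367),(435,362),(460,427),(425,437)])/1.5625,.034); print(c.round(3),c.mean(0))
for i,j in((3,0),(2,1)): e=c[j]-c[i];print('blk y dir',np.linalg.norm(e),np.degrees(np.arctan2(e[1],e[0])))
E
```

```text
round [297.4 193.3] [294 189   8  10  52] [279.3 254. ] [275 246  10  17 118] [ 0.4472 -0.3334  0.0587] [0.1  0.13]
square [282.3 202.9] [279 196   8  14  81] [266.7 228.5] [262 218  10  22 167] [ 0.4478 -0.261   0.059 ] [0.12 0.14]
tab [209.3 241. ] [203 235  13  13 114] [225.2 146.7] [219 142  14  10 115] [0.4389 0.0158 0.0858] [0.33 0.25]
[[ 0.4    0.088]
 [ 0.503  0.071]
 [ 0.473 -0.105]
 [ 0.372 -0.081]] [ 0.43691946 -0.00698371]
con y dir 0.17120768724308408 80.65088906105696
con y dir 0.17887258880970197 80.3930060398728
con x 0.10480002283613862 -9.181183419730363
con x 0.10425431863049402 -13.395124670867082
[[ 0.428 -0.245]
 [ 0.476 -0.252]
 [ 0.465 -0.365]
 [ 0.421 -0.366]] [ 0.44769009 -0.30700049]
blk y dir 0.12166619716658876 86.91338562319574
blk y dir 0.11418628163272168 84.48633174839391
```

```bash
cat > go.py <<'E'
# go.py x y z yaw_deg nrows : suggest equal rows (tool-down pose) from measured pose
import sys; from h import *
from scipy.spatial.transform import Rotation as Ro
x,y,z,yw=map(float,sys.argv[1:5]); n=int(sys.argv[5])
s=telemetry.read_state(); p=s['tool_pos'].copy(); R0=Ro.from_euler('xyz',s['ee_rot'])
RT=Ro.from_euler('xyz',[np.pi,0,np.radians(yw)])
rv=(R0.inv()*RT).as_rotvec(); dp=(np.array([x,y,z])-p)/n; R=R0
print('from',p.round(4),np.degrees(s['ee_rot']).round(2),'rowlen',np.linalg.norm(dp).round(4),'deg/row',np.degrees(np.linalg.norm(rv)/n).round(2))
for k in range(n):
    t=R.inv().apply(dp)/.4; print(*t.round(4),*(np.degrees(rv/n)/30).round(4)); R=R*Ro.from_rotvec(rv/n)
E
python3 go.py .44 -.30 .35 85 10
```

```text
from [ 0.2561 -0.5145  0.4038] [-1.799e+02 -2.000e-02  2.646e+01] rowlen 0.0288 deg/row 5.85
0.065 -0.0275 0.0135 -0.0003 -0.0002 -0.1951
0.0675 -0.0207 0.0135 -0.0003 -0.0002 -0.1951
0.0693 -0.0137 0.0135 -0.0003 -0.0002 -0.1951
0.0703 -0.0066 0.0135 -0.0003 -0.0002 -0.1951
0.0706 0.0006 0.0135 -0.0003 -0.0002 -0.1951
0.0702 0.0078 0.0135 -0.0003 -0.0002 -0.1951
0.069 0.0149 0.0135 -0.0003 -0.0002 -0.1951
0.0672 0.0219 0.0134 -0.0003 -0.0002 -0.1951
0.0646 0.0286 0.0134 -0.0003 -0.0002 -0.1951
0.0613 0.0351 0.0134 -0.0003 -0.0002 -0.1951
```

```bash
python3 -m inch '0.065 -0.0275 0.0135 0 0 -0.195 1;0.0675 -0.021 0.0135 0 0 -0.195 1;0.069 -0.014 0.0135 0 0 -0.195 1;0.070 -0.0065 0.0135 0 0 -0.195 1;0.0705 0.0005 0.0135 0 0 -0.195 1' 40
python3 -m inch '0.070 0.008 0.0135 0 0 -0.195 1;0.069 0.015 0.0135 0 0 -0.195 1;0.067 0.022 0.0135 0 0 -0.195 1;0.0645 0.0285 0.0135 0 0 -0.195 1;0.061 0.035 0.0135 0 0 -0.195 1'
python3 -m inch '0 0 0 0 0 0 1;0 0 0 0 0 0 1;0 0 0 0 0 0 1;0 0 0 0 0 0 1;0 0 0 0 0 0 1'
python3 -c "
from h import *
snap('wrist','wA.png')"
python3 go.py .44 -.18 .35 85 5
```

```text
time_s: 0.78
tool_pos: [0.3482, -0.4067, 0.3771]
ee_rot: [-3.141, -0.0, 0.976]
ft_force: [0.9, 0.1, 0.1]
finger_gap: 0.0856
grasp_force: 0.0
time_s: 1.4
tool_pos: [0.4402, -0.2999, 0.3502]
ee_rot: [-3.141, -0.0, 1.486]
ft_force: [0.3, -0.1, 0.1]
finger_gap: 0.0856
grasp_force: 0.0
time_s: 2.02
tool_pos: [0.4395, -0.3012, 0.3508]
ee_rot: [3.141, 0.0, 1.482]
ft_force: [1.0, 0.2, 0.6]
finger_gap: 0.0855
grasp_force: 0.0
from [ 0.4395 -0.3011  0.3508] [1.7999e+02 1.0000e-02 8.4920e+01] rowlen 0.0242 deg/row 0.02
0.0603 -0.0051 0.0004 0.0 0.0001 -0.0006
0.0603 -0.0051 0.0004 0.0 0.0001 -0.0006
0.0603 -0.0051 0.0004 0.0 0.0001 -0.0006
0.0603 -0.0051 0.0004 0.0 0.0001 -0.0006
0.0603 -0.0051 0.0004 0.0 0.0001 -0.0006
```

Tracking is accurate. Next, views B and C.

```bash
python3 -m inch '0.06 -0.005 0 0 0 0 1;0.06 -0.005 0 0 0 0 1;0.06 -0.005 0 0 0 0 1;0.06 -0.005 0 0 0 0 1;0.06 -0.005 0 0 0 0 1' 40 >/dev/null
python3 -m inch '0 0 0 0 0 0 1;0 0 0 0 0 0 1;0 0 0 0 0 0 1;0 0 0 0 0 0 1;0 0 0 0 0 0 1'
python3 -c "
from h import *
snap('wrist','wB.png')"
python3 -m inch '0.075 -0.006 0 0 0 0 1;0.075 -0.006 0 0 0 0 1;0.075 -0.006 0 0 0 0 1;0.075 -0.006 0 0 0 0 1;0.075 -0.006 0 0 0 0 1' 40 >/dev/null
python3 -m inch '0 0 0 0 0 0 1;0 0 0 0 0 0 1;0 0 0 0 0 0 1;0 0 0 0 0 0 1;0 0 0 0 0 0 1'
python3 -c "
from h import *
snap('wrist','wC.png')
a=[cv2.imread(f'pics/w{k}.png') for k in 'ABC']
m=np.hstack([a[0][:300,56:456],a[2][:300,56:456]]); n=np.hstack([a[1][:300,56:456],a[1][:300,56:456]*0])
cv2.imwrite('pics/mABC.png',np.vstack([m,n]))"
```

```text
time_s: 3.32
tool_pos: [0.4403, -0.1808, 0.3506]
ee_rot: [-3.141, -0.0, 1.482]
ft_force: [-0.1, 0.7, 0.3]
finger_gap: 0.0854
grasp_force: 0.0
time_s: 4.62
tool_pos: [0.4416, -0.0303, 0.3507]
ee_rot: [-3.142, 0.0, 1.482]
ft_force: [0.9, -0.4, -0.6]
finger_gap: 0.0855
grasp_force: 0.0
```

View pics/mABC.png

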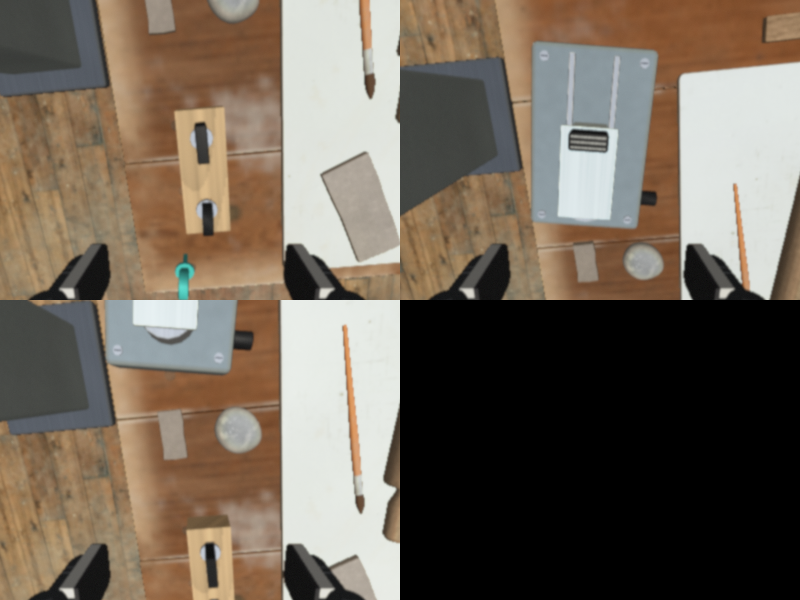

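Mosaic: view A (top left) shows the block at (203,170), the square key at (202,143), the round key at (208,217) and the turquoise decoy at (184,272). View C (top right, subtract 400) shows the console at (194,135), the guard plate at (188,172), the tab at (188,140), the wedge at (185,263) and the pebble at (243,262). Now to measure these.

```bash
python3 - <<'E'
from h import *
A,B,C,S,D=[load(f) for f in('wA.png','wB.png','wC.png','s0.png','d0.png')]
def comp(mask,c):
    n,l,st,ce=cv2.connectedComponentsWithStats(mask.astype('uint8')); k=min((np.linalg.norm(ce[i]-c),i) for i in range(1,n) if st[i,4]>30)[1]
    return (l==k).astype('uint8'),ce[k],st[k]
def rect(m,im,z):
    h=max(cv2.findContours(m,0,2)[0],key=cv2.contourArea)
    P=np.array([plane(im,*p[0],z)[:2] for p in h]).astype('float32')
    r=cv2.minAreaRect(P*1000); return np.round(r[0],1),np.round(r[1],1),round(r[2],2)
for nm,im,c,zs in (('round',A,(264,217),(.0385,.077)),('square',A,(258,143),(.077,)),('tab',C,(244,140),(.099,))):
    m,ce,st=comp(im['color'].max(2)<62,c); print(nm,ce.round(1),st,[rect(m,im,z) for z in zs])
def hsv(im): return cv2.cvtColor(im['color'],cv2.COLOR_RGB2HSV).astype(int)
h=hsv(A); w=(h[...,0]>10)&(h[...,0]<26)&(h[...,2]>140)&(h[...,1]>70)
print('px',h[180,245],h[100,235-20],hsv(C)[100,156],hsv(C)[190,244],hsv(C)[195,244])
print('collar px',h[132,258],h[204,260])
h=hsv(C); pl=(h[...,1]<40)&(h[...,2]>185); m,ce,st=comp(pl,(244,180)); print('plate',st,rect(m,C,.077))
co=(h[...,0]>85)&(h[...,0]<115)&(h[...,1]>25)&(h[...,2]>90); m,ce,st=comp(co,(244,140)); print('con',st,rect(m,C,.04))
E
```

```text
round [263.4 219. ] [259 204  10  31 263] [(array([ 447.5, -346.7]), array([33.5,  8.5]), 87.94), (array([ 447.5, -330. ]), array([28.9,  7.3]), 87.94)]
square [257.7 151.3] [253 133  11  30 181] [(array([ 447.6, -266.4]), array([ 7.3, 24.1]), 2.54)]
tab [244.6 132.6] [227 130  36   6 125] [(array([441.2,  20. ]), array([ 2.5, 25.6]), 81.13)]
px [ 18  92 196] [ 13 137 119] [107  36  98] [ 95  14 229] [ 95  14 229]
collar px [30 11 67] [110  20  38]
plate [ 213   53   62  168 4653] (array([439.,   8.]), array([133.8,  46.2]), 80.74)
con [  191    46   119   180 11840] (array([438.3,   2.7]), array([160.8, 100.9]), 80.85)
```

```bash
python3 - <<'E'
from h import *
C=load('wC.png');A=load('wA.png');B=load('wB.png');D=load('d0.png')
print('tab top',plane(C,244.5,140,.099), 'ends',plane(C,224.5,142,.099),plane(C,264.5,139,.099))
# screws: C (mosaic+56-400) and B
for c,b in(((542-344,215),(117+56,350-300)),((627-344,219),(219+56,357-300))): print('screw',tri((C,*c),(B,*b)))
for c in((544-344,56),(645-344,62)): print('screw far',plane(C,*c,.04))
# block corners
for u,v in((175,110),(225,107),(231,231),(184,235)): print('blk',plane(A,u+56,v,.034)[:2].round(4))
print('sq head top', tri((A,258,133),(B,210+56,545-300)))
E
python3 go.py .4395 .0175 .29 80.8 5
```

```text
tab top [0.4405856  0.01464771 0.099     ] ends [0.42580245 0.01449258 0.099     ] [0.45525356 0.01407463 0.099     ]
screw (array([ 0.38485757, -0.06328566,  0.04345458]), [np.float64(0.38405710704921586), np.float64(0.4549892530215992)])
screw (array([ 0.46949293, -0.07606564,  0.04116175]), [np.float64(0.2921624030899244), np.float64(0.34420602516688864)])
screw far [0.40723531 0.08095187 0.04      ]
screw far [0.49324309 0.06851326 0.04      ]
blk [ 0.4263 -0.2371]
blk [ 0.4723 -0.2386]
blk [ 0.4711 -0.3641]
blk [ 0.4216 -0.3644]
sq head top (array([ 0.44903847, -0.26101698,  0.02814898]), [np.float64(0.321777092862543), np.float64(0.2859781696321516)])
from [ 0.4416 -0.0302  0.3507] [-180.      0.     84.92] rowlen 0.0154 deg/row 0.82
0.0237 -0.0032 0.0303 -0.0 0.0 0.0275
0.0236 -0.0035 0.0303 -0.0 0.0 0.0275
0.0236 -0.0038 0.0303 -0.0 0.0 0.0275
0.0235 -0.0042 0.0303 -0.0 0.0 0.0275
0.0235 -0.0045 0.0303 -0.0 0.0 0.0275
```

```bash
python3 -m inch '0.023 -0.003 0.03 0 0 0.026 1;0.023 -0.003 0.03 0 0 0.026 1;0.023 -0.003 0.03 0 0 0.026 1;0.023 -0.003 0.03 0 0 0.026 1;0.023 -0.003 0.03 0 0 0.026 1' 30 >/dev/null
python3 -m inch '0 0 0.018 0 0 0 1;0 0 0.018 0 0 0 1;0 0 0.018 0 0 0 1;0 0 0.018 0 0 0 1;0 0 0.018 0 0 0 1'
python3 go.py .4406 .0155 .254 81 1
```

```text
time_s: 5.92
tool_pos: [0.441, 0.0163, 0.2543]
ee_rot: [3.141, -0.0, 1.414]
ft_force: [-0.5, 0.4, 0.4]
finger_gap: 0.0849
grasp_force: 0.0
from [0.441  0.0163 0.2543] [179.98  -0.    81.04] rowlen 0.001 deg/row 0.04
-0.0022 -0.0007 0.0009 0.0007 -0.0 0.0013
```

Fingers are around the tab. Close, then drag along tool +x.

```bash
python3 -m inch '0 0 0 0 0 0 -0.5;0 0 0 0 0 0 -0.5;0 0 0 0 0 0 -0.5;0 0 0 0 0 0 -0.5;0 0 0 0 0 0 -0.5' 25
python3 -m inch '0.022 0 0 0 0 0 -0.5;0.022 0 0 0 0 0 -0.5;0.022 0 0 0 0 0 -0.5;0.022 0 0 0 0 0 -0.5;0.022 0 0 0 0 0 -0.5'
```

```text
time_s: 6.55
tool_pos: [0.4403, 0.0167, 0.2551]
ee_rot: [-3.139, 0.0, 1.415]
ft_force: [-5.3, 0.8, 7.1]
finger_gap: 0.0291
grasp_force: 26.3
time_s: 7.18
tool_pos: [0.4471, 0.06, 0.2552]
ee_rot: [-3.139, 0.002, 1.415]
ft_force: [-6.8, -14.6, 4.9]
finger_gap: 0.0297
grasp_force: 26.0
```

```bash
python3 -m inch '0.005 0 0 0 0 0 -0.5;0.005 0 0 0 0 0 -0.5;0 0 0 0 0 0 -0.5;0 0 0 0 0 0 1;0 0 0 0 0 0 1'
python3 -m inch '0 0 0 0 0 0 1;0 0 0 0 0 0 1;0 0 -0.02 0 0 0 1;0 0 -0.06 0 0 0 1;0 0 -0.06 0 0 0 1' 
python3 go.py .43 -.055 .33 81 5
```

```text
time_s: 7.8
tool_pos: [0.4485, 0.064, 0.2549]
ee_rot: [3.141, -0.001, 1.415]
ft_force: [0.2, -0.1, 0.2]
finger_gap: 0.0643
grasp_force: 0.0
time_s: 8.43
tool_pos: [0.4483, 0.064, 0.3116]
ee_rot: [-3.141, -0.0, 1.415]
ft_force: [0.8, -0.5, 0.4]
finger_gap: 0.0854
grasp_force: 0.0
from [0.4483 0.064  0.3116] [-179.99   -0.     81.07] rowlen 0.0244 deg/row 0.01
-0.0602 0.0002 -0.0092 -0.0001 -0.0 0.0005
-0.0602 0.0002 -0.0092 -0.0001 -0.0 0.0005
-0.0602 0.0002 -0.0092 -0.0001 -0.0 0.0005
-0.0602 0.0002 -0.0092 -0.0001 -0.0 0.0005
-0.0602 0.0002 -0.0092 -0.0001 -0.0 0.0005
```

Now look at the open keyhole from two places.

```bash
python3 -m inch '-0.06 0 -0.01 0 0 0 1;-0.06 0 -0.01 0 0 0 1;-0.06 0 -0.01 0 0 0 1;-0.06 0 -0.01 0 0 0 1;-0.06 0 -0.01 0 0 0 1'>/dev/null
python3 -m inch '0 0 0 0 0 0 1;0 0 0 0 0 0 1;0 0 0 0 0 0 1;0 0 0 0 0 0 1;0 0 0 0 0 0 1'
python3 -c "
from h import *
snap('wrist','wE.png');snap('side','dE.png')"
python3 -m inch '-0.04 0 0 0 0 0 1;-0.04 0 0 0 0 0 1;-0.04 0 0 0 0 0 1;-0.04 0 0 0 0 0 1;0 0 0 0 0 0 1'>/dev/null
python3 -m inch '0 0 0 0 0 0 1;0 0 0 0 0 0 1;0 0 0 0 0 0 1;0 0 0 0 0 0 1;0 0 0 0 0 0 1'
python3 -c "
from h import *
snap('wrist','wF.png')
for k in 'EF':
  im=load(f'w{k}.png'); p=proj(im,[.4322,-.040,.0696]).astype(int); print(p)
r=lambda k,p:cv2.resize(cv2.imread(k)[p[1]-50:p[1]+50,p[0]-50:p[0]+50],(400,400),interpolation=2)
ps=[np.maximum(proj(load(f'w{k}.png'),[.4322,-.040,.0696]).astype(int),50) for k in 'EF']
cv2.imwrite('pics/mEF.png',np.hstack([r(f'pics/w{k}.png',p) for k,p in zip('EF',ps)]))"
```

```text
time_s: 9.68
tool_pos: [0.4297, -0.0543, 0.3306]
ee_rot: [-3.141, -0.0, 1.416]
ft_force: [-0.1, 0.6, 0.2]
finger_gap: 0.0856
grasp_force: 0.0
time_s: 11.02
tool_pos: [0.4198, -0.1177, 0.3307]
ee_rot: [3.142, -0.0, 1.415]
ft_force: [-0.5, 0.4, 0.0]
finger_gap: 0.0852
grasp_force: 0.0
[251 176]
[251  91]
```

View pics/mEF.png

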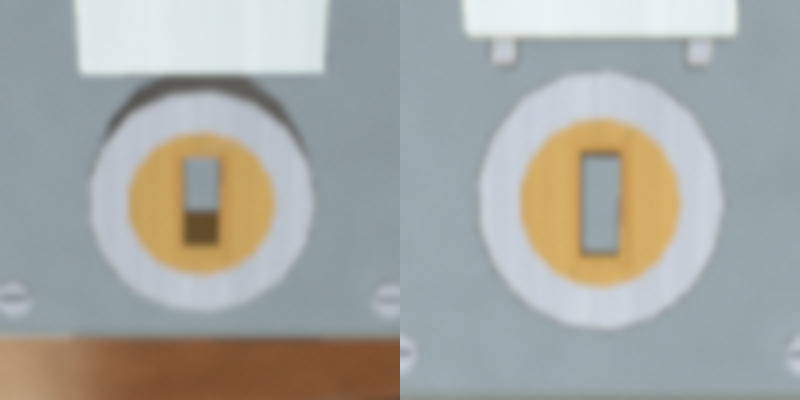

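The guard is clear. The brass face is centred at (201,203) in the left half and (600,203) in the right half of the 4x crops, with the slot in line with image vertical. Measure both.

```bash
python3 - <<'E'
from h import *
ob=[]
for k in 'EF':
    im=load(f'w{k}.png'); h=cv2.cvtColor(im['color'],cv2.COLOR_RGB2HSV).astype(int); p=proj(im,[.4322,-.04,.0696])
    yy,xx=np.mgrid[:384,:512]; near=np.hypot(xx-p[0],yy-p[1])<24
    m=((h[...,1]>70)&(h[...,0]>10)&(h[...,0]<30)&near).astype('uint8')
    c=max(cv2.findContours(m,0,1)[0],key=cv2.contourArea); (u,v),ax,an=cv2.fitEllipse(c); ob.append((im,u,v))
    f=np.zeros_like(m); cv2.drawContours(f,[c],-1,1,-1)
    hole=f&(((h[...,1]<60)|(h[...,2]<130)).astype('uint8')) 
    hole=cv2.morphologyEx(hole,cv2.MORPH_OPEN,np.ones((3,3)))
    q=max(cv2.findContours(hole,0,1)[0],key=cv2.contourArea)
    P=np.array([plane(im,*a[0],.0696)[:2] for a in q]).astype('float32')*1000
    print(k,(u,v),ax,plane(im,u,v,.0696).round(4),'slot',cv2.minAreaRect(P))
print(tri(*ob))
C=load('wC.png')
E
```

```text
E (250.7627716064453, 176.42152404785156) (33.66017150878906, 35.298683166503906) [ 0.4314 -0.0397  0.0696] slot ((431.7238464355469, -39.10631561279297), (17.248031616210938, 6.351358890533447), 80.78882598876953)
F (250.48855590820312, 91.17362976074219) (38.49224853515625, 40.232505798339844) [ 0.4315 -0.0396  0.0696] slot ((431.4228515625, -39.9403190612793), (15.971122741699219, 6.565990447998047), 81.23004150390625)
(array([ 0.43145758, -0.03962979,  0.06997194]), [np.float64(0.011924550819960581), np.float64(0.012979236829158868)])
```

```bash
python3 go.py .4475 -.335 .33 89.5 6
```

```text
from [ 0.4198 -0.1177  0.3307] [180.    -0.    81.08] rowlen 0.0365 deg/row 1.4
-0.0877 0.0254 0.0003 0.0 -0.0 -0.0468
-0.0882 0.0233 0.0003 0.0 -0.0 -0.0468
-0.0888 0.0211 0.0003 0.0 -0.0 -0.0468
-0.0893 0.0189 0.0003 0.0 -0.0 -0.0468
-0.0897 0.0167 0.0003 0.0 -0.0 -0.0468
-0.0901 0.0145 0.0003 0.0 -0.0 -0.0468
```

```bash
python3 -m inch '-0.105 0.030 0 0 0 -0.056 1;-0.106 0.028 0 0 0 -0.056 1;-0.107 0.025 0 0 0 -0.056 1;-0.107 0.023 0 0 0 -0.056 1;-0.108 0.020 0 0 0 -0.056 1'>/dev/null
python3 -m inch '0 0 0 0 0 0 1;0 0 0 0 0 0 1;0 0 0 0 0 0 1;0 0 0 0 0 0 1;0 0 0 0 0 0 1'
python3 -c "
from h import *
im=snap('wrist','wG.png')
p=proj(im,[.4475,-.335,.034]).astype(int); print(p, proj(load('wA.png'),[.4475,-.335,.034]))
a=cv2.imread('pics/wG.png'); A=cv2.imread('pics/wA.png')
cv2.imwrite('pics/mG.png',np.hstack([cv2.resize(a[p[1]-75:p[1]+25,p[0]-50:p[0]+50],(400,400),interpolation=2),cv2.resize(A[160:260,214:314],(400,400),interpolation=2)])); print(p-[50,75])"
```

```text
time_s: 12.32
tool_pos: [0.4493, -0.3344, 0.3308]
ee_rot: [3.141, 0.0, 1.562]
ft_force: [-0.1, -0.1, -0.5]
finger_gap: 0.0853
grasp_force: 0.0
[249 181] [262.34234106 206.92623896]
[199 106]
```

View pics/mG.png

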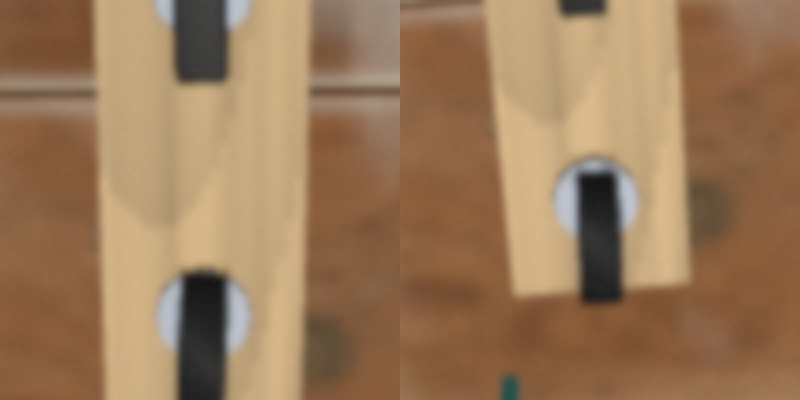

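The round head (rounded profile) is in the left crop at (203,335), its collar centred at (203,316). In the right crop the collar is at (595,199). The blade axis lines up with the block.

```bash
python3 - <<'E'
from h import *
A,G,S,D=[load(f) for f in('wA.png','wG.png','s0.png','d0.png')]
g=(250,185);a=(262.7,209.7)
print('collar',tri((A,*a),(G,*g)),[plane(G,*g,z).round(4) for z in(.034,.037,.041)],[plane(A,*a,z).round(4) for z in(.034,.037,.041)])
for z in(.034,.037,.041): print(z,proj(S,plane(G,*g,z)),proj(D,plane(G,*g,z)))
print('head A+S+D',tri((A,263.4,219),(S,297.4,193.3),(D,279.3,254)))
E
python3 go.py .4480 -.335 .225 89.5 6
```

```text
collar (array([ 0.44775132, -0.33786143,  0.03443496]), [np.float64(0.12605059378153552), np.float64(0.13911882886978647)]) [array([ 0.4479, -0.338 ,  0.034 ]), array([ 0.4479, -0.3371,  0.037 ]), array([ 0.4479, -0.3358,  0.041 ])] [array([ 0.4476, -0.3381,  0.034 ]), array([ 0.4476, -0.3369,  0.037 ]), array([ 0.4476, -0.3353,  0.041 ])]
0.034 [297.7950747  201.90985435] [280.25879512 265.06041999]
0.037 [297.62719943 200.91032883] [280.12384455 263.59439395]
0.041 [297.40248889 199.57240739] [279.94334546 261.63355486]
head A+S+D (array([ 0.44735241, -0.33541429,  0.05946674]), [np.float64(1.888400263701866), np.float64(0.6349910773720325), np.float64(0.6430848935073842)])
from [ 0.4493 -0.3346  0.3308] [1.7999e+02 1.0000e-02 8.9500e+01] rowlen 0.0176 deg/row 0.0
-0.0002 -0.0005 0.0441 0.0 0.0 -0.0
-0.0002 -0.0005 0.0441 0.0 0.0 -0.0
-0.0002 -0.0005 0.0441 0.0 0.0 -0.0
-0.0002 -0.0005 0.0441 0.0 0.0 -0.0
-0.0002 -0.0005 0.0441 0.0 0.0 -0.0
-0.0002 -0.0005 0.0441 0.0 0.0 -0.0
```

```bash
python3 -m inch '-0.003 -0.002 0.07 0 0 0 1;-0.003 -0.002 0.07 0 0 0 1;0 0 0.06 0 0 0 1;0 0 0.045 0 0 0 1;0 0 0.03 0 0 0 1' 40
python3 -m inch '0 0 0 0 0 0 1;0 0 0 0 0 0 -0.9;0 0 0 0 0 0 -0.9;0 0 0 0 0 0 -0.9;0 0 0 0 0 0 -0.9' 40
python3 -m inch '0 0 0 0 0 0 -0.9;0 0 0 0 0 0 -0.9;0 0 0 0 0 0 -0.9;0 0 0 0 0 0 -0.9;0 0 0 0 0 0 -0.9' 40
```

```text
time_s: 13.0
tool_pos: [0.4476, -0.3373, 0.2198]
ee_rot: [-3.141, -0.0, 1.561]
ft_force: [0.1, -0.1, 0.0]
finger_gap: 0.0853
grasp_force: 0.0
time_s: 13.62
tool_pos: [0.4477, -0.3375, 0.2211]
ee_rot: [3.141, 0.0, 1.561]
ft_force: [-0.8, -0.0, -0.3]
finger_gap: 0.0124
grasp_force: 0.0
time_s: 14.25
tool_pos: [0.4477, -0.3376, 0.221]
ee_rot: [3.141, 0.0, 1.561]
ft_force: [-0.7, 0.4, 4.1]
finger_gap: 0.0092
grasp_force: 42.2
```

```bash
python3 -m inch '0 0 -0.03 0 0 0 -0.9;0 0 -0.06 0 0 0 -0.9;0 0 -0.07 0 0 0 -0.9;0 0 -0.07 0 0 0 -0.9;0 0 -0.05 0 0 0 -0.9'
python3 go.py .4315 -.0396 .310 81 10
```

```text
time_s: 14.88
tool_pos: [0.4476, -0.3374, 0.3343]
ee_rot: [3.141, 0.001, 1.561]
ft_force: [-0.5, -0.7, -0.1]
finger_gap: 0.0091
grasp_force: 41.6
from [ 0.4476 -0.3374  0.3343] [1.7995e+02 5.0000e-02 8.9460e+01] rowlen 0.0299 deg/row 0.85
0.0744 -0.0047 0.006 0.0002 0.0001 0.0282
0.0743 -0.0058 0.006 0.0002 0.0001 0.0282
0.0742 -0.0069 0.006 0.0002 0.0001 0.0282
0.0741 -0.008 0.006 0.0002 0.0001 0.0282
0.074 -0.0091 0.006 0.0002 0.0001 0.0282
0.0739 -0.0102 0.006 0.0002 0.0001 0.0282
0.0737 -0.0113 0.006 0.0002 0.0001 0.0282
0.0735 -0.0124 0.006 0.0002 0.0001 0.0282
0.0733 -0.0135 0.006 0.0002 0.0001 0.0282
0.0731 -0.0145 0.0061 0.0002 0.0001 0.0282
```

```bash
python3 -m inch '0.074 -0.005 0.006 0 0 0.028 -0.9;0.074 -0.006 0.006 0 0 0.028 -0.9;0.074 -0.007 0.006 0 0 0.028 -0.9;0.074 -0.008 0.006 0 0 0.028 -0.9;0.074 -0.009 0.006 0 0 0.028 -0.9'>/dev/null
python3 -m inch '0.074 -0.010 0.006 0 0 0.028 -0.9;0.074 -0.011 0.006 0 0 0.028 -0.9;0.073 -0.012 0.006 0 0 0.028 -0.9;0.073 -0.0135 0.006 0 0 0.028 -0.9;0.073 -0.0145 0.006 0 0 0.028 -0.9'>/dev/null
python3 -m inch '0 0 0 0 0 0 -0.9;0 0 0 0 0 0 -0.9;0 0 0 0 0 0 -0.9;0 0 0 0 0 0 -0.9;0 0 0 0 0 0 -0.9'
python3 -c "
from h import *
T=telemetry.read_state()['tool_pos']
S=snap('scene','sH.png');D=snap('side','dH.png');W=snap('wrist','wH.png')
out=[]
for im,f in((S,'sH.png'),(D,'dH.png'),(W,'wH.png')):
  p=proj(im,T-[0,0,.187]); q=proj(im,[.4315,-.0396,.0696]); print(f,p,q)
  i=cv2.imread('pics/'+f); c=p.astype(int); 
  if f[0]!='w': out.append(cv2.resize(i[c[1]-35:c[1]+45,c[0]-40:c[0]+40],(400,400),interpolation=2)); print(c-[40,35])
  else: w=cv2.resize(i[120:384,150:360],(300,200)); 
m=np.zeros((600,800,3),np.uint8); m[:400]=np.hstack(out); m[400:,:300]=w
cv2.imwrite('pics/mH.png',m)"
```

```text
time_s: 16.75
tool_pos: [0.4316, -0.0408, 0.3087]
ee_rot: [3.142, 0.0, 1.414]
ft_force: [-0.2, -0.4, -0.7]
finger_gap: 0.0093
grasp_force: 41.6
sH.png [230.1937051  212.50817165] [231.01010764 237.74757836]
[190 177]
dH.png [227.37099454 146.44757719] [228.53311898 165.43138718]
[187 111]
wH.png [251.13870218 235.27239301] [251.07083031 202.03737995]
```

View pics/mH.png

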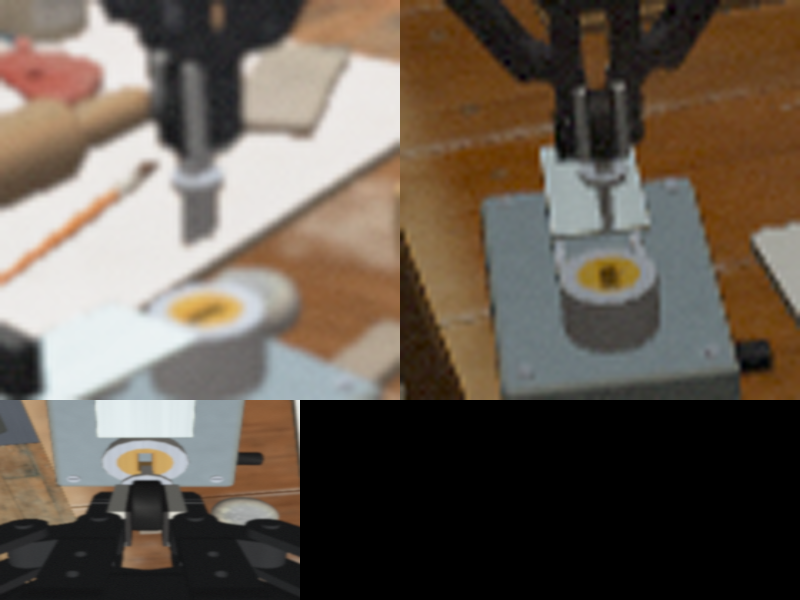

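The key hangs upright above the hole. Scene crop: collar (197,182), blade tip (200,240), brass (208,310). Side crop: collar (604,173), tip (606,228), brass (610,273). Next, measure key versus hole in the same two cameras to cancel calibration error.

```bash
python3 - <<'E'
from h import *
S,D,W=load('sH.png'),load('dH.png'),load('wH.png')
def brass(im,q):
    h=cv2.cvtColor(im['color'],cv2.COLOR_RGB2HSV).astype(int); yy,xx=np.mgrid[:384,:512]
    m=((h[...,1]>110)&(h[...,0]>14)&(h[...,0]<30)&(h[...,2]>110)&(np.hypot(xx-q[0],yy-q[1])<12)).astype('uint8')
    c=max(cv2.findContours(m,0,1)[0],key=cv2.contourArea); return cv2.fitEllipse(c)
es,ed=brass(S,(231.3,239)),brass(D,(229,165.6)); print(es,ed)
hole,e=tri((S,*es[0]),(D,*ed[0])); print('hole',hole,e)
px=lambda x,y,o:(x/5+o[0]-.4,y/5+o[1]-.4)
so,do=(190,177),(187,111)
for n,s,d in(('collar',(197,182),(204,173)),('tip',(199,240),(206,229)),):
    X,e=tri((S,*px(*s,so)),(D,*px(*d,do))); print(n,X,e,'minus hole',X-hole)
print('expect: collar z',.3087-.187)
E
```

```text
((230.78692626953125, 238.26255798339844), (4.041019916534424, 12.047338485717773), 88.71947479248047) ((228.35487365722656, 165.46966552734375), (5.205098628997803, 11.083974838256836), 88.00965118408203)
hole [ 0.43131888 -0.03864039  0.06894705] [np.float64(0.017942798018986916), np.float64(0.01479387664033037)]
collar [ 0.43225247 -0.03730283  0.12230474] [np.float64(0.3043277705774368), np.float64(0.25237765940964085)] minus hole [0.00093358 0.00133756 0.05335769]
tip [ 0.4324027  -0.03972535  0.09587627] [np.float64(0.8845048710223252), np.float64(0.7336881186779044)] minus hole [ 0.00108382 -0.00108496  0.02692922]
expect: collar z 0.12169999999999997
```

```bash
python3 -m inch '0.002 0 0.025 0 0 0 -0.9;0 0 0.02 0 0 0 -0.9;0 0 0.015 0 0 0 -0.9;0 0 0 0 0 0 -0.9;0 0 0 0 0 0 -0.9'
python3 -m inch '0 0 0.006 0 0 0 -0.9;0 0 0.006 0 0 0 -0.9;0 0 0.006 0 0 0 -0.9;0 0 0.002 0 0 0 -0.9;0 0 0 0 0 0 -0.9'
```

```text
time_s: 17.52
tool_pos: [0.4317, -0.0396, 0.2847]
ee_rot: [3.141, -0.0, 1.415]
ft_force: [-0.5, -0.3, -0.6]
finger_gap: 0.0096
grasp_force: 41.6
time_s: 18.15
tool_pos: [0.4317, -0.0397, 0.2767]
ee_rot: [3.141, 0.001, 1.415]
ft_force: [-0.5, -1.4, -0.2]
finger_gap: 0.0095
grasp_force: 41.6
```

The tip is 4 mm into the slot with no contact force. Continue down.

```bash
python3 -m inch '0 0 0.005 0 0 0 -0.9;0 0 0.005 0 0 0 -0.9;0 0 0.005 0 0 0 -0.9;0 0 0.005 0 0 0 -0.9;0 0 0 0 0 0 -0.9'
python3 -m inch '0 0 0.005 0 0 0 -0.9;0 0 0.005 0 0 0 -0.9;0 0 0.005 0 0 0 -0.9;0 0 0.005 0 0 0 -0.9;0 0 0 0 0 0 -0.9'
```

```text
time_s: 18.77
tool_pos: [0.4317, -0.0397, 0.2685]
ee_rot: [3.141, 0.001, 1.415]
ft_force: [0.8, -4.1, -1.1]
finger_gap: 0.0092
grasp_force: 41.5
time_s: 19.4
tool_pos: [0.4317, -0.0397, 0.2605]
ee_rot: [3.141, 0.0, 1.415]
ft_force: [-0.2, -5.5, 0.9]
finger_gap: 0.0091
grasp_force: 41.7
```

```bash
python3 -m inch '-0.002 0 0.003 0 0 0 -0.9;0 0 0.003 0 0 0 -0.9;0 0 0.003 0 0 0 -0.9;0 0 0.002 0 0 0 -0.9;0 0 0 0 0 0 -0.9'
python3 -m inch '0 0 0.003 0 0 0 -0.9;0 0 0 0 0 0 -0.9;0 0 0 0 0 0 -0.9;0 0 0 0 0 0 -0.9;0 0 0 0 0 0 -0.9'
```

```text
time_s: 20.02
tool_pos: [0.4314, -0.0401, 0.2566]
ee_rot: [-3.141, -0.001, 1.415]
ft_force: [-3.0, -1.2, 6.1]
finger_gap: 0.0092
grasp_force: 42.5
time_s: 20.65
tool_pos: [0.4316, -0.0401, 0.2565]
ee_rot: [-3.14, -0.001, 1.415]
ft_force: [-5.6, -0.7, 14.4]
finger_gap: 0.0089
grasp_force: 43.8
```

The key is home: it stopped at exactly the predicted height with a rising force. Now turn clockwise (tool z points down, so +wz).

```bash
python3 -m inch '0 0 0 0 0 0.2 -0.9;0 0 0 0 0 0.2 -0.9;0 0 0 0 0 0.2 -0.9;0 0 0 0 0 0.2 -0.9;0 0 0 0 0 0.2 -0.9' 60
python3 -m inch '0 0 0 0 0 0.2 -0.9;0 0 0 0 0 0.2 -0.9;0 0 0 0 0 0.2 -0.9;0 0 0 0 0 0.2 -0.9;0 0 0 0 0 0 -0.9'
python3 -c "
from h import *
print(telemetry.read_state()['ft_torque'])"
```

```text
time_s: 21.28
tool_pos: [0.4315, -0.0402, 0.2565]
ee_rot: [-3.14, 0.001, 0.888]
ft_force: [-5.0, -0.9, 14.7]
finger_gap: 0.0086
grasp_force: 62.6
time_s: 21.9
tool_pos: [0.4314, -0.0403, 0.2565]
ee_rot: [-3.141, 0.002, 0.472]
ft_force: [-6.2, -2.0, 16.0]
finger_gap: 0.0089
grasp_force: 62.7
[-0.32322322  1.17463501 -0.03247474]
```

```bash
T='python3 -c "from h import *;print(telemetry.read_state()[\"ft_torque\"])"'
python3 -m inch '0 0 0 0 0 0.1 -0.9;0 0 0 0 0 0.1 -0.9;0 0 0 0 0 0.1 -0.9;0 0 0 0 0 0.1 -0.9;0 0 0 0 0 0 -0.9'; eval $T
python3 -m inch '0 0 0 0 0 0.1 -0.9;0 0 0 0 0 0.05 -0.9;0 0 0 0 0 0.05 -0.9;0 0 0 0 0 0 -0.9;0 0 0 0 0 0 -0.9'; eval $T
```

```text
time_s: 22.52
tool_pos: [0.4312, -0.04, 0.2565]
ee_rot: [-3.14, 0.002, 0.263]
ft_force: [-7.7, -0.3, 15.7]
finger_gap: 0.0088
grasp_force: 62.8
[-0.07589061  1.27024927  0.02710476]
time_s: 23.15
tool_pos: [0.4312, -0.0398, 0.2565]
ee_rot: [-3.14, 0.002, 0.159]
ft_force: [-6.2, 0.2, 16.7]
finger_gap: 0.0087
grasp_force: 62.9
[0.05422765 1.27399033 0.17078888]
```

```bash
T='python3 -c "from h import *;print(telemetry.read_state()[\"ft_torque\"])"'
python3 -m inch '0 0 0 0 0 0.1 -0.9;0 0 0 0 0 0.07 -0.9;0 0 0 0 0 0 -0.9;0 0 0 0 0 0 -0.9;0 0 0 0 0 0 -0.9'; eval $T
```

```text
time_s: 23.78
tool_pos: [0.4311, -0.0398, 0.2565]
ee_rot: [-3.14, 0.003, 0.072]
ft_force: [-7.8, -0.3, 17.2]
finger_gap: 0.009
grasp_force: 63.3
[0.0522962  1.43061202 0.60272301]
```

Torque of 0.6 N·m is far above the 0.05 friction, so the switch is on its stop. Unwind slightly within the play, release and rise.

```bash
python3 -m inch '0 0 -0.001 0 0 -0.08 -0.9;0 0 -0.001 0 0 -0.08 -0.9;0 0 0 0 0 0 -0.9;0 0 0 0 0 0 -0.2;0 0 0 0 0 0 -0.2' 
python3 -m inch '0 0 0 0 0 0 -0.2;0 0 0 0 0 0 -0.2;0 0 -0.02 0 0 0 -0.2;0 0 -0.05 0 0 0 -0.2;0 0 -0.08 0 0 0 -0.2'
python3 -m inch '0 0 -0.08 0 0 0 -0.2;0 0 -0.04 0 0 0 -0.2;0 0 0 0 0 0 -0.2;0 0 0 0 0 0 -0.2;0 0 0 0 0 0 -0.2'
python3 -c "
from h import *
S=snap('scene','sK.png');D=snap('side','dK.png');W=snap('wrist','wK.png')
out=[]
for im,f in((S,'sK.png'),(D,'dK.png')):
  c=proj(im,[.4315,-.0396,.0896]).astype(int); i=cv2.imread('pics/'+f)
  out.append(cv2.resize(i[c[1]-40:c[1]+40,c[0]-40:c[0]+40],(400,400),interpolation=2))
m=np.zeros((600,800,3),np.uint8); m[:400]=np.hstack(out); m[400:,:267]=cv2.resize(cv2.imread('pics/wK.png'),(267,200)); m[400:,267:534]=cv2.resize(cv2.imread('pics/dK.png'),(267,200))
print(proj(S,[.4315,-.0396,.0696]),proj(D,[.4315,-.0396,.0696]),proj(W,[.4315,-.0396,.0696]))
cv2.imwrite('pics/mK.png',m)"
```

```text
time_s: 24.4
tool_pos: [0.4313, -0.0399, 0.2555]
ee_rot: [-3.14, 0.0, 0.153]
ft_force: [-0.1, -0.0, -0.5]
finger_gap: 0.0339
grasp_force: 0.0
time_s: 25.02
tool_pos: [0.431, -0.0402, 0.316]
ee_rot: [-3.14, 0.002, 0.153]
ft_force: [0.5, -0.2, -0.1]
finger_gap: 0.0342
grasp_force: 0.0
time_s: 25.65
tool_pos: [0.431, -0.0402, 0.3624]
ee_rot: [-3.14, 0.003, 0.153]
ft_force: [-0.4, -0.3, -0.4]
finger_gap: 0.0339
grasp_force: 0.0
[231.01010764 237.74757836] [228.53311898 165.43138718] [251.71937467 182.38276853]
```

View pics/mK.png

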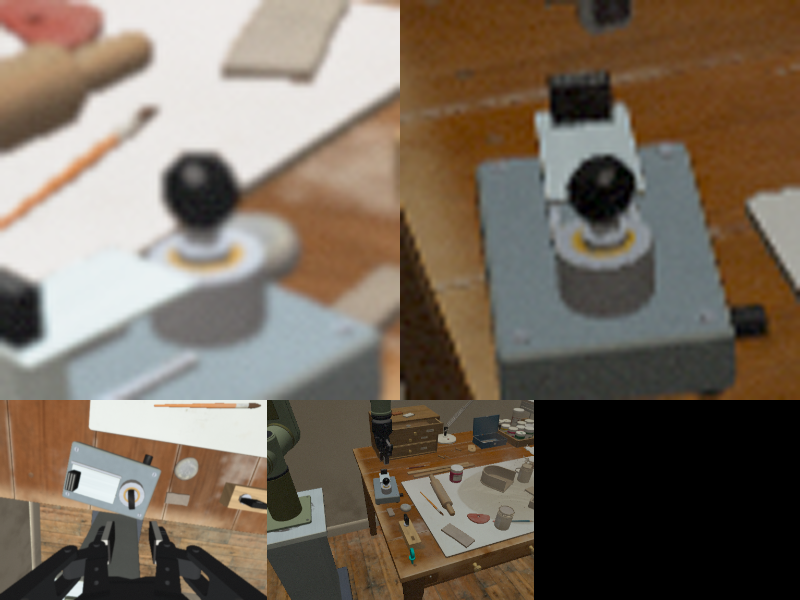

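The key stands seated and turned in the barrel: head at (200,190) in the scene crop and (600,188) in the side crop, with the collar down on the brass. The guard is open, and the square key, pebble and wedge are undisturbed.

```bash
python3 -c "
from bench import hand_in; print(hand_in())"
```

```text
the job is handed in; nothing more can be done
None
```

I slid the dust guard to its stop, pushed the round-headed key fully home, then turned it clockwise to its stop and released it; the job is handed in at about 26 s, with the square-headed key, pebble and clay wedge undisturbed in the last pictures.

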